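# Seat the spare lens barrel in the empty V-block and hold it down

### The job

One of the three V-blocks on the optics bench has no lens barrel: take the spare barrel from the storage stand and lay it in that empty V-block, centred along the block, handling it gently. Finish while still holding it there with the gripper, pressed down with roughly 10 newtons so that it bears about evenly on both faces of the V; do not let go. Leave the two seated barrels and everything else on the bench where they are.

Things in the scene. Friction and masses are not known exactly. Their poses are not given: they have to be found in the camera images.
- spare_center (a point): centre of the spare lens barrel: a plain black cylinder 30 mm in diameter and 90 mm long with a glass lens in each end, about 0.11 to 0.22 kg, lying level on the storage stand. x axis along the barrel; it is the same either way round
- spare: the same spare lens barrel; origin at its centre, x along the barrel
- stand: fixed grey plastic storage stand: base 120 x 70 mm, 8 mm thick, two rests 8 mm thick and 52 mm wide at x = +-38 mm, with shallow notches that carry the spare barrel, axis 36 mm above the table. The 68 mm between the rests is open for fingers down to the base. Origin on the table under its middle, x along the barrel, which may lie 5 mm off the middle
- vblock_1: one of three alike, rigid, fixed aluminium V-blocks; one of them starts empty. Base 96 x 56 mm, 12 mm thick; two 18 mm long V saddles at x = +-32 mm, the 46 mm between them open for fingers down to the base. 90 degree V, bottom line 20.8 mm, top edges 38.8 mm above the table, 36 mm wide at the top; seated barrel axis at 42 mm. Origin on the table under its middle, x along the V, y across
- vblock_1_left: the +y face of vblock_1's V (on both saddles), fixed to it, same origin and axes as vblock_1
- vblock_1_right: the -y face of vblock_1's V (on both saddles), fixed to it, same origin and axes as vblock_1
- vblock_2: one of three alike, rigid, fixed aluminium V-blocks; one of them starts empty. Base 96 x 56 mm, 12 mm thick; two 18 mm long V saddles at x = +-32 mm, the 46 mm between them open for fingers down to the base. 90 degree V, bottom line 20.8 mm, top edges 38.8 mm above the table, 36 mm wide at the top; seated barrel axis at 42 mm. Origin on the table under its middle, x along the V, y across
- vblock_2_left: the +y face of vblock_2's V (on both saddles), fixed to it, same origin and axes as vblock_2
- vblock_2_right: the -y face of vblock_2's V (on both saddles), fixed to it, same origin and axes as vblock_2
- vblock_3: one of three alike, rigid, fixed aluminium V-blocks; one of them starts empty. Base 96 x 56 mm, 12 mm thick; two 18 mm long V saddles at x = +-32 mm, the 46 mm between them open for fingers down to the base. 90 degree V, bottom line 20.8 mm, top edges 38.8 mm above the table, 36 mm wide at the top; seated barrel axis at 42 mm. Origin on the table under its middle, x along the V, y across
- vblock_3_left: the +y face of vblock_3's V (on both saddles), fixed to it, same origin and axes as vblock_3
- vblock_3_right: the -y face of vblock_3's V (on both saddles), fixed to it, same origin and axes as vblock_3
- seated_1: a lens barrel like the spare, already seated in one of the V-blocks; origin at its centre, x along the barrel. Leave alone
- seated_2: a lens barrel like the spare, already seated in one of the V-blocks; origin at its centre, x along the barrel. Leave alone
- clamp: bystander: fork-shaped aluminium clamp, 80 x 34 mm, 16 mm high; origin at its underside. Leave alone
- post: bystander: steel post on a small foot, 32 mm across the foot, 25 mm above it, 50 mm high; origin at its underside. Leave alone
- collar: bystander: black ring, 34 mm outside, 10 mm high; origin at its underside. Leave alone
- driver: bystander: hand screwdriver, 150 mm long, lying; origin at its underside. Leave alone
- cleaner: bystander: small amber bottle, 40 mm in diameter, 85 mm high; origin at its underside. Leave alone
- wipes: bystander: cardboard box of wipes, 75 x 110 mm, 40 mm high; origin at its underside. Leave alone
There are look-alikes about, which are no part of the job. What is shaped like the vblock_3 but pink or purple is not meant.

How it is judged:
On the way:
1. the spare barrel is lifted clear of the stand in the fingers (height (world z) of spare_center above 0.07 m and contact force between the fingers and spare above 1 N and contact force between spare and stand below 0.05 N), for 0.2 s.
At the end, for the whole second after the job is handed in: fingers still on the resting spare barrel (over 2 N), each V face of the empty block pressed with 2 to 30 N, the block with over 6 N; centre within 10 mm along the V, 2.5 mm across and in height, parallel within 0.06 rad; seated barrels within 6 mm, bystanders within 20 mm of their start (contact force between spare and vblock_3_left between 2 and 30 N and contact force between spare and vblock_3_right between 2 and 30 N and contact force between spare and vblock_3 above 6 N and z of spare_center in the frame of vblock_3 between 0.0395 and 0.0445 m and y of spare_center in the frame of vblock_3 between -0.0025 and 0.0025 m and x of spare_center in the frame of vblock_3 between -0.01 and 0.01 m and angle between the x axis of spare and the x axis of vblock_3, either way round below 0.06 rad and contact force between the fingers and spare above 2 N and linear speed of spare below 0.02 m/s and distance of each of clamp, post, collar, driver, cleaner, wipes from where it was at the start of the episode below 0.02 m and distance of each of seated_1, seated_2 from where it was at the start of the episode below 0.006 m); the arm keeps its last pose, push and grip.
It fails at once if the barrel is rammed into the V (over 70 N on a face) (contact force between spare and vblock_3_left above 70 N or contact force between spare and vblock_3_right above 70 N).
It fails at once if a seated barrel is shifted by more than 10 mm (distance of any of seated_1, seated_2 from where it was at the start of the episode above 0.01 m).
It fails at once if a bystander is shifted by more than 30 mm (distance of any of clamp, post, collar, driver, cleaner, wipes from where it was at the start of the episode above 0.03 m).
It also fails if it takes over 48 s, if anything falls off the work surface, if the arm or the gripper's body presses on something with over 40 N, if the wrist force passes 120 N, or if a joint passes its speed limit or range.

### The arm

A 6-joint arm with a two-finger parallel gripper is mounted at the origin on the work surface. World frame = base frame: x ahead of the robot, y to its left, z up, the work surface at z = 0. Lengths are in m, angles in rad, forces in N, time in s.
With the tool pointing down it reaches from about 0.375 to 0.9 m from the base axis. Payload 3.1 kg.
Tool frame: the origin (TCP) lies between the finger pads; the fingertips stand robot.tip_extent ahead of it and the grasp point (between the pads) lies 3 mm ahead of it (robot.tip_extent is the distance from the TCP to the fingertips, in m); z points along the fingers, x is the direction in which the jaws open and shut, and the axes are right-handed (so a half turn about z gives the same grasp; the last joint's range is limited). The gripper opens to 87 mm and grips with 3 to 60 N. Pads are 19 mm wide; open, the fingers measure 117 mm over their backs; the gripper's body (75 mm by 190 mm) begins 51 mm behind the grasp point.
Start: joints at [0.958, 0.527, 1.433, -0, 1.181, -0.178], TCP at [0.263, 0.567, 0.245] pointing down, gripper open.
Joint ranges: [-3.08, 3.08], [-0.75, 2.2], [0.22, 2.44], [-1.43, 4.57], [0, 2.65], [-2.85, 2.85]. Speed limits (rad/s): [2.79, 2.79, 3.14, 3.14, 3.14, 3.14].

### API

Orientations are given as a unit quaternion [x, y, z, w].
In Python, from rig import robot, cams gives the robot as it stands.
- The arm moves only by the tool carry_out, never from a script. Its argument "steps" is a list of rows, each a list of 3 entries, a list of its own where there are three numbers: the shift along the world's x, y, z in cm, then the turn about the world's z in degrees, then the closure, from 0 (fully open) to 1 (shut). In form: [[[dx, dy, dz], spin, fingers], ...]. A call has 1 to 10 rows; each row shifts and turns the pose as measured when the row begins; what a row does not reach is not made up. A row lasts 1/10 s, in which the tool goes at most 50 mm and 8.59 degrees, less where a joint would pass 70% of its speed; a pose out of reach is approached as far as the arm can. A call with a gripper value outside its range is refused whole. The fingers move at their own pace and stop on an object; "squeeze" is the grip in N (left out, the last holds). Time passes only in rows, so rows that do not move let the fingers close. It gives the time, the measured TCP pose, the force and the opening at its end, in the units of the state.
- robot.get_obs(): the state, without advancing time (a new reading comes with each control period).
- cams.camera(name): name is "side" or "top" or "wrist"; returns a dict with "pixels" (400x640x3 uint8, red, green, blue), "fx", "fy", "cx", "cy" (pixels), "k1" (the pictures are not rectified: a ray, as slopes to the right and down, at radius r is drawn at 1 + k1 r^2 times it, then the intrinsics apply), "eye" and "rotation" of the camera in the world. Camera axes: x right, y up, looking along -z (the intrinsics and any distortion apply to the point x, -y, -z); pixel columns grow to the right and rows downward; lengths in m; the calibration is good to about 2 mm. A picture is of the moment at which its call begins. There is no depth.
- robot.hand_in(): hands the job in, once; it reports no verdict.
The state is a dict: "time": time; "q": joint angles; "joint_velocities": joint speeds; "joint_torque": joint torques, N m; "position": TCP position; "tool_rot": TCP orientation; "ft_force": force on the tool from outside, world axes, zero at the start; "moment": the same for the moment, N m; "grip_width": finger opening in m.
Only numpy, scipy, OpenCV 4.12 (cv2) and the standard library are available. Lean on these libraries where they do the work, as an engineer would, in place of code of your own. Each camera call takes 0.05 s, during which the arm holds its last target. There are 200 camera calls.

## Working session

There is one attempt and no reset: what is moved stays moved. The work goes in short steps, Python scripts to look and compute and a tool call to move; the robot and the scene stay as the last step left them, time stands still between calls to the robot, and variables do not carry over. Pictures are saved under pics/ and viewed, about 8 in all and at most 12, crops included, and the job is handed in when it is done.

Besides the shell and the picture viewer there is one more tool, called as name([rows], argument=value, ...), one row to a line, values as JSON. carry_out: Moves the arm, as the interface text tells. Its arguments: {"type":"object","properties":{"steps":{"type":"array"},"squeeze":{"type":"number"}},"required":["steps"]}

```bash
ls; mkdir -p pics; python3 - <<'E'
from rig import robot,cams
import cv2,numpy as np
o=robot.get_obs(); print({k:np.round(v,4).tolist() for k,v in o.items()}, robot.tip_extent)
for n in("top","side"):
    c=cams.camera(n); cv2.imwrite(f"pics/{n}0.png",c["pixels"][:,:,::-1]); print(n,{k:np.round(c[k],4).tolist() for k in c if k!="pixels"})
E
```

```text
pics
{'time': 0.0, 'q': [0.9575, 0.5285, 1.4339, 0.0, 1.1814, -0.1785], 'joint_velocities': [0.001, -0.0006, -0.0018, 0.0022, -0.0, 0.0022], 'joint_torque': [0.0002, -44.0048, -17.6592, 0.0634, 0.0583, -0.0001], 'position': [0.2629, 0.5663, 0.2436], 'tool_rot': [0.843, 0.5379, -0.001, 0.0004], 'ft_force': [0.312, -0.7611, -0.4474], 'moment': [-0.0222, -0.0016, 0.0083], 'grip_width': 0.0869} 0.022
top {'fx': 400.4628, 'fy': 400.4628, 'cx': 327.0663, 'cy': 204.8896, 'k1': -0.0025, 'eye': [0.3419, -0.0364, 1.2216], 'rotation': [-0.0533, 0.0506, 0.7128, -0.6975]}
side {'fx': 451.7261, 'fy': 451.7261, 'cx': 321.3013, 'cy': 196.3128, 'k1': 0.0297, 'eye': [-0.0951, -0.7165, 0.7568], 'rotation': [0.423, -0.1499, -0.3025, 0.8409]}
```

View pics/top0.png

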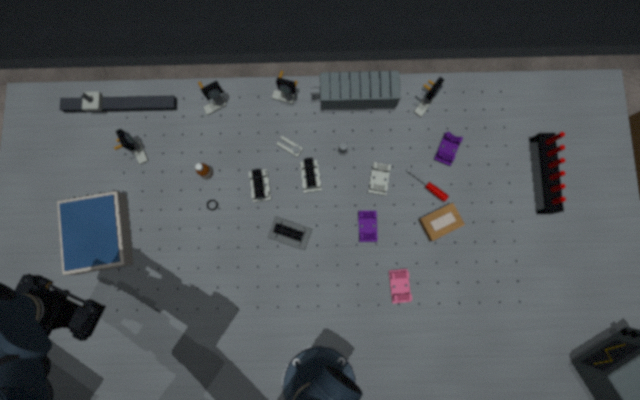

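View pics/side0.png

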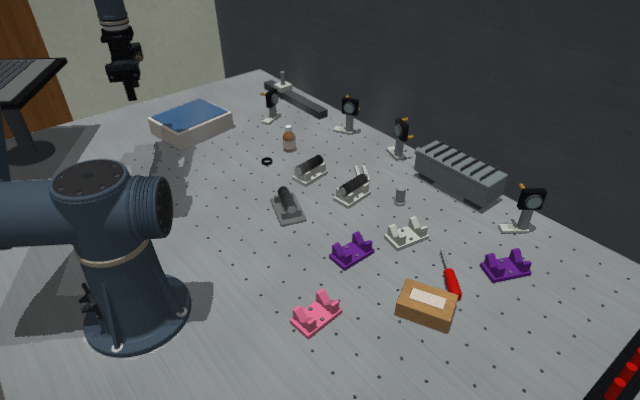

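Top view: the spare is on the grey stand at about (289,232) and the empty white V-block at (380,178). Seated barrels are at (260,184) and (310,175); the pink and purple look-alikes are elsewhere.

```bash
cat > h.py <<'E'
import numpy as np,cv2
from scipy.spatial.transform import Rotation as R
def K(c): return np.array([[c["fx"],0,c["cx"]],[0,c["fy"],c["cy"]],[0,0,1]])
def rot(c):
    r=np.array(c["rotation"]); return R.from_quat(r) if r.size==4 else R.from_matrix(r)
def ray(c,uv,z):
    """pixels -> world points on plane z"""
    p=cv2.undistortPoints(np.float64(uv).reshape(-1,1,2),K(c),np.array([c["k1"],0,0,0.]))[:,0]
    d=rot(c).apply(np.c_[p[:,0],-p[:,1],-np.ones(len(p))]); e=np.array(c["eye"])
    return e+d*((z-e[2])/d[:,2])[:,None]
def proj(c,P):
    q=rot(c).inv().apply(np.float64(P).reshape(-1,3)-c["eye"])*[1,-1,-1]
    return cv2.projectPoints(q,np.zeros(3),np.zeros(3),K(c),np.array([c["k1"],0,0,0.]))[0][:,0]
def rect(c,mask,z):
    """largest blob of mask -> centre, long-axis angle (deg), size on plane z"""
    n,l,s,_=cv2.connectedComponentsWithStats(mask.astype(np.uint8))
    i=1+np.argmax(s[1:,4]); v,u=np.nonzero(l==i)
    w=ray(c,np.c_[u,v],z)[:,:2].astype(np.float32)
    (cx,cy),_,_=r=cv2.minAreaRect(w); b=cv2.boxPoints(r); e=[b[1]-b[0],b[2]-b[1]]
    L=max(e,key=np.linalg.norm); return (round(cx,4),round(cy,4)),np.round(w.mean(0),4),np.degrees(np.arctan2(L[1],L[0]))%180,np.round(sorted(r[1]),4),s[i,4]
E
python3 - <<'E'
from rig import robot,cams
from h import *
c=cams.camera("top"); im=c["pixels"]; g=im.max(2).astype(int)
def win(m,x0,x1,y0,y1):
    k=np.zeros_like(m); k[y0:y1,x0:x1]=m[y0:y1,x0:x1]; return k
print("spare",rect(c,win(g<60,262,320,212,252),.036))
print("block",rect(c,win(im.min(2)>165,362,398,155,200),.012))
print("stand corner px",ray(c,[[279,215],[312,233],[302,249],[269,232]],.008).round(4))
for n,p,z in(("s1",(260,184),.042),("s2",(310,174),.042),("pur",(368,226),.03),("post",(343,148),.05),("driver",(437,190),.02),("clean",(203,170),.08),("collar",(212,205),.01),("wipes",(441,221),.04)):print(n,ray(c,[p],z).round(3))
crop=im[140:260,230:410]; cv2.imwrite("pics/top1.png",cv2.resize(crop,None,fx=4,fy=4,interpolation=cv2.INTER_CUBIC)[:,:,::-1])
E
```

```text
spare ((0.4403, 0.083), array([0.4398, 0.0835], dtype=float32), np.float32(70.43046), array([0.0309, 0.0877]), np.int32(294))Traceback (most recent call last):
  File "<stdin>", line 7, in <module>
  File "h.py", line 17, in rect
    i=1+np.argmax(s[1:,4]); v,u=np.nonzero(l==i)
        ~~~~~~~~~^^^^^^^^^
    return _wrapfunc(a, 'argmax', axis=axis, out=out, **kwds)
    return bound(*args, **kwds)
ValueError: attempt to get argmax of an empty sequence
```

```bash
python3 - <<'E'
from rig import robot,cams
from h import *
c=cams.camera("top"); im=c["pixels"]; g=im.max(2).astype(int)
def win(m,x0,x1,y0,y1):
    k=np.zeros_like(m); k[y0:y1,x0:x1]=m[y0:y1,x0:x1]; return k
a=im[155:202,362:400]; print(np.percentile(a.min(2),[5,50,80,90,98]), np.percentile(im[182:196,366:396].reshape(-1,3),50,axis=0))
for t in(125,135,145):
  try: print("block",t,rect(c,win(im.min(2)>t,362,398,155,202),.012))
  except Exception: print(t,"none")
for n,p,z in(("s1",(260,184),.042),("s2",(310,174),.042),("pur",(368,226),.03),("post",(343,148),.05),("driver",(437,190),.02),("clean",(203,170),.08),("collar",(212,205),.01),("wipes",(441,221),.04)):print(n,ray(c,[p],z).round(3)[0])
crop=im[140:260,230:410]; cv2.imwrite("pics/top1.png",cv2.resize(crop,None,fx=4,fy=4,interpolation=cv2.INTER_CUBIC)[:,:,::-1])
E
```

```text
[104. 109. 125. 143. 155.] [114. 118. 119.]
block 125 ((0.5955, -0.1957), array([ 0.598 , -0.1967], dtype=float32), np.float32(78.62759), array([0.0563, 0.0564]), np.int32(277))
block 135 ((0.596, -0.1965), array([ 0.5992, -0.1968], dtype=float32), np.float32(79.79217), array([0.0522, 0.0533]), np.int32(222))
block 145 ((0.5973, -0.1959), array([ 0.6009, -0.1958], dtype=float32), np.float32(78.60727), array([0.0464, 0.0499]), np.int32(157))
s1 [0.585 0.166 0.042]
s2 [0.612 0.016 0.042]
pur [ 0.452 -0.154  0.03 ]
post [ 0.688 -0.086  0.05 ]
driver [ 0.558 -0.369  0.02 ]
clean [0.622 0.327 0.08 ]
collar [0.529 0.319 0.01 ]
wipes [ 0.461 -0.37   0.04 ]
```

View pics/top1.png

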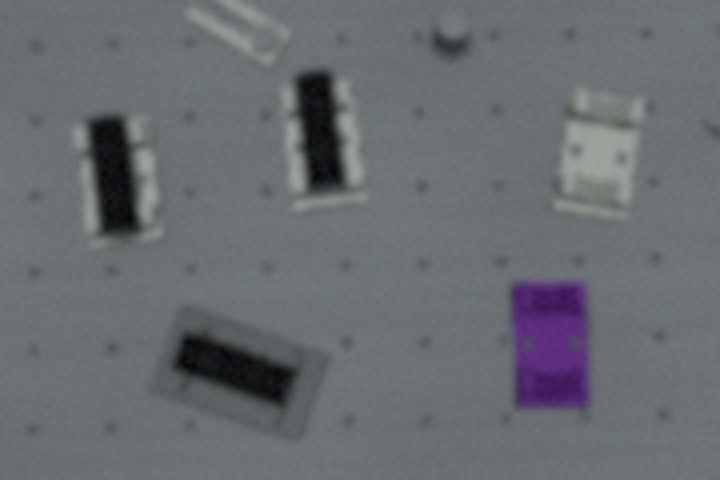

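The crop shows the empty white block at crop (600,153), the spare at crop (236,368) and its stand level around it. I'll go over the spare first and refine with the wrist camera.

carry_out([
  [[1.5, -4, 0], -8, 0],
  [[1.5, -4, 0], -8, 0],
  [[1.5, -4, 0], -8, 0],
  [[1.5, -4, 0], -8, 0],
  [[1.5, -4, 0], -8, 0],
  [[1.5, -4, 0], -8, 0],
  [[1.5, -4, 0], -8, 0],
  [[1.5, -4, 0], -8, 0],
  [[1.5, -4, 0], -8, 0],
  [[1.5, -4, 0], -8, 0],
])

```text
time: 1.2
position: [0.4141, 0.1572, 0.2431]
tool_rot: [0.988, -0.152, 0.002, -0.0]
ft_force: [0.6, 0.0, 0.3]
grip_width: 0.0873
```

carry_out([
  [[1.3, -3.7, -2], -1, 0],
  [[1.0, -3.0, -2], -1, 0],
  [[0, 0, 0], 0, 0],
  [[0, 0, 0], 0, 0],
])

```text
time: 1.6
position: [0.4414, 0.0826, 0.2032]
tool_rot: [0.984, -0.176, 0.005, -0.0]
ft_force: [0.4, 0.1, -0.1]
grip_width: 0.0868
```

```bash
cat > look.py <<'E'
import sys
from rig import robot,cams
from h import *
o=robot.get_obs(); print(np.round(o["position"],4),"jaw",round(2*np.degrees(np.arctan2(o["tool_rot"][1],o["tool_rot"][0])),2),np.round(o["tool_rot"],4),np.round(o["ft_force"],2),round(o["grip_width"],4),o["time"])
c=cams.camera("wrist"); np.save(sys.argv[1]+".npy",c,allow_pickle=True); cv2.imwrite(f"pics/{sys.argv[1]}.png",c["pixels"][:,:,::-1]); print({k:np.round(c[k],4).tolist() for k in c if k!="pixels"})
E
python3 look.py w1
```

```text
[0.4414 0.0826 0.2032] jaw -20.24 [ 9.844e-01 -1.757e-01  5.300e-03 -4.000e-04] [ 0.38  0.07 -0.06] 0.0868 1.6
{'fx': 322.395, 'fy': 322.395, 'cx': 313.3116, 'cy': 194.1202, 'k1': -0.0232, 'eye': [0.4638, 0.1493, 0.3436], 'rotation': [-0.1267, 0.0176, -0.1748, 0.9763]}
```

View pics/w1.png

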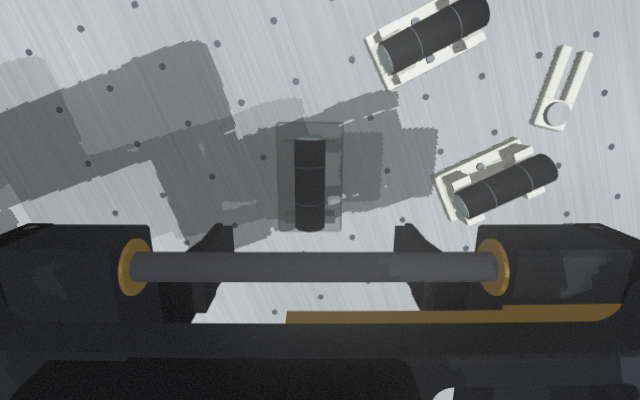

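Wrist view: the spare lies across its stand at about (310,184), ends at rows about 138 and 231. I'll fit a projected cylinder to the dark mask.

```bash
cat >> h.py <<'E'
from scipy.optimize import minimize
def cyl(x,y,a,z,L=.045,r=.015):
    t=np.linspace(0,2*np.pi,24,endpoint=False); d=np.array([np.cos(a),np.sin(a),0]); n=np.array([-d[1],d[0],0])
    ring=np.outer(np.cos(t)*r,n)+np.outer(np.sin(t)*r,[0,0,1])
    return np.array([x,y,z])+np.r_[ring+L*d,ring-L*d]
def fit(c,mask,p0,pts):
    """pose (x,y,yaw) whose convex projection best overlaps the mask; pts(p)->list of convex point sets"""
    S=4; big=cv2.resize(mask.astype(np.uint8),None,fx=S,fy=S,interpolation=cv2.INTER_NEAREST)
    def cost(q):
        p=np.array(q)*[.01,.01,.1]+p0; m=np.zeros_like(big)
        for P in pts(p): cv2.fillConvexPoly(m,cv2.convexHull(np.int32(np.round((proj(c,P)+.5)*S))),1)
        return 1-(m&big).sum()/(m|big).sum()
    r=minimize(cost,[0,0,0],method="Nelder-Mead",options=dict(initial_simplex=[[0,0,0],[.5,0,0],[0,.5,0],[0,0,.5]],xatol=.003,fatol=1e-4))
    return r.x*[.01,.01,.1]+p0, 1-r.fun
E
python3 - <<'E'
from h import *
def big(m):
    n,l,s,_=cv2.connectedComponentsWithStats(cv2.morphologyEx(m.astype(np.uint8),cv2.MORPH_CLOSE,np.ones((5,5)))); return l==1+np.argmax(s[1:,4])
c=np.load("w1.npy",allow_pickle=True).item(); g=c["pixels"].max(2)
for t in(60,70,80):
    m=np.zeros(g.shape,bool); m[125:240,285:335]=g[125:240,285:335]<t
    p,i=fit(c,big(m),np.array([.44,.083,np.radians(70)]),lambda p:[cyl(*p,.036)]); print("wrist",t,p.round(4),np.degrees(p[2]).round(2),i.round(3))
E
```

```text
wrist 60 [0.4382 0.0826 1.2167] 69.71 0.892
wrist 70 [0.439  0.0848 1.2217] 70.0 0.917
wrist 80 [0.4385 0.0836 1.2161] 69.68 0.912
```

carry_out([
  [[-0.2, 0.1, -4], 0, 0],
  [[0, 0, -4], 0, 0],
  [[0, 0, -4], 0, 0],
  [[0, 0, -2], 0, 0],
  [[0, 0, -1.5], 0, 0],
  [[0, 0, 0], 0, 0],
  [[0, 0, 0], 0, 0],
])

```text
time: 2.35
position: [0.443, 0.0925, 0.0489]
tool_rot: [0.986, -0.168, 0.014, -0.002]
ft_force: [-0.1, 0.9, 0.9]
grip_width: 0.0869
```

```bash
python3 look.py w2|head -1
```

```text
[0.443  0.0925 0.0489] jaw -19.33 [ 0.9857 -0.1679  0.0135 -0.002 ] [-0.11  0.91  0.87] 0.0869 2.35
```

carry_out([
  [[-0.2, -0.5, 0], -0.5, 0],
  [[-0.2, -0.4, 0], 0, 0],
  [[0, 0, 0], 0, 0],
])

```text
time: 2.7
position: [0.4403, 0.0836, 0.0519]
tool_rot: [0.985, -0.172, 0.017, -0.002]
ft_force: [-0.1, 0.0, -0.1]
grip_width: 0.0872
```

```bash
cat > st.py <<'E'
from rig import robot
from h import *
o=robot.get_obs(); M=R.from_quat(o["tool_rot"]).as_matrix(); j=M[:,0]; 
print(np.round(o["position"],4),"jaw",round(np.degrees(np.arctan2(j[1],j[0])),2),"tilt deg: jaw",round(np.degrees(np.arcsin(j[2])),2),"pad-y",round(np.degrees(np.arcsin(M[2,1])),2),"ydir",M[:,1].round(2),"F",np.round(o["ft_force"],2),"M",np.round(o["moment"],2),"w",round(o["grip_width"],4),"t",o["time"])
E
python3 st.py
```

```text
[0.4403 0.0836 0.0519] jaw -19.77 tilt deg: jaw 1.84 pad-y -0.59 ydir [-0.34 -0.94 -0.01] F [-0.1   0.04 -0.05] M [-0.12  0.06  0.03] w 0.0872 t 2.7
```

carry_out([
  [[0, 0, -0.7], 0, 0],
  [[-0.1, 0, -0.5], 0, 0],
  [[0, 0, 0], 0, 0],
])

```text
time: 3.0
position: [0.44, 0.0829, 0.04]
tool_rot: [0.985, -0.172, 0.018, -0.002]
ft_force: [-0.5, 0.7, 0.4]
grip_width: 0.0871
```

```bash
python3 st.py
```

```text
[0.44   0.0829 0.04  ] jaw -19.86 tilt deg: jaw 1.99 pad-y -0.63 ydir [-0.34 -0.94 -0.01] F [-0.52  0.69  0.44] M [-0.07  0.12 -0.04] w 0.0871 t 3.0
```

carry_out([
  [[0, 0, 0], 0, 0.5],
  [[0, 0, 0], 0, 0.6],
  [[0, 0, 0], 0, 0.7],
  [[0, 0, 0], 0, 0.8],
  [[0, 0, 0], 0, 0.8],
  [[0, 0, 0], 0, 0.8],
  [[0, 0, 0], 0, 0.8],
], squeeze=25)

```text
time: 3.7
position: [0.4399, 0.083, 0.0396]
tool_rot: [0.985, -0.172, 0.018, -0.002]
ft_force: [-0.1, 0.3, 0.1]
grip_width: 0.0388
```

```bash
python3 st.py
```

```text
[0.4399 0.083  0.0396] jaw -19.85 tilt deg: jaw 1.95 pad-y -0.62 ydir [-0.34 -0.94 -0.01] F [-0.12  0.3   0.05] M [-0.1   0.11 -0.02] w 0.0388 t 3.7
```

carry_out([
  [[0, 0, 0], 0, 0.9],
  [[0, 0, 0], 0, 0.9],
  [[0, 0, 0], 0, 0.9],
  [[0, 0, 0], 0, 0.9],
])

```text
time: 4.1
position: [0.4392, 0.0831, 0.0396]
tool_rot: [0.985, -0.172, 0.017, -0.002]
ft_force: [-0.8, 0.2, 0.9]
grip_width: 0.0298
```

```bash
python3 st.py
```

```text
[0.4392 0.0831 0.0396] jaw -19.88 tilt deg: jaw 1.86 pad-y -0.6 ydir [-0.34 -0.94 -0.01] F [-0.75  0.16  0.92] M [-0.08  0.2  -0.08] w 0.0298 t 4.1
```

Gripped (29.8 mm). Lifting.

carry_out([
  [[0, 0, 0.5], 0, 1],
  [[0, 0, 1], 0, 1],
  [[0, 0, 2], 0, 1],
  [[0, 0, 2], 0, 1],
  [[0, 0, 2], 0, 1],
  [[0, 0, 2], 0, 1],
  [[0, 0, 2], 0, 1],
  [[0, 0, 2], 0, 1],
  [[0, 0, 0], 0, 1],
])

```text
time: 5.0
position: [0.4384, 0.0829, 0.184]
tool_rot: [0.985, -0.172, 0.018, -0.002]
ft_force: [-0.1, -0.2, -1.7]
grip_width: 0.0293
```

```bash
python3 st.py
```

```text
[0.4384 0.0829 0.184 ] jaw -19.82 tilt deg: jaw 2.03 pad-y -0.62 ydir [-0.34 -0.94 -0.01] F [-0.12 -0.25 -1.7 ] M [-0.12  0.12  0.06] w 0.0293 t 5.0
```

carry_out([
  [[1.1, -2.7, 0], -8, 1],
  [[1.1, -2.7, 0], -8, 1],
  [[1.1, -2.7, 0], -8, 1],
  [[1.1, -2.7, 0], -8, 1],
  [[1.1, -2.7, 0], -8, 1],
  [[1.1, -2.7, 0], -8, 1],
  [[1.1, -2.7, 0], -8, 1],
  [[1.1, -2.7, 0], -8, 1],
  [[1.1, -2.7, 0], -8, 1],
  [[1.1, -2.7, 0], -6, 1],
])

```text
time: 6.0
position: [0.542, -0.1919, 0.1777]
tool_rot: [-0.638, 0.77, -0.008, -0.01]
ft_force: [0.6, -0.4, -0.8]
grip_width: 0.0296
```

carry_out([
  [[0, 0, 0], 0, 1],
  [[0, 0, 0], 0, 1],
])

```text
time: 6.2
position: [0.5427, -0.1957, 0.1758]
tool_rot: [-0.636, 0.771, -0.009, -0.01]
ft_force: [-0.5, 0.9, -1.5]
grip_width: 0.0291
```

```bash
python3 st.py; python3 look.py w3
```

```text
[ 0.5427 -0.1957  0.1758] jaw -100.94 tilt deg: jaw 1.52 pad-y -0.04 ydir [-0.98  0.19 -0.  ] F [-0.5   0.85 -1.53] M [0.01 0.16 0.07] w 0.0291 t 6.2
[ 0.5427 -0.1957  0.1758] jaw 259.06 [-0.6364  0.7712 -0.0087 -0.01  ] [-0.5   0.85 -1.53] 0.0291 6.2
{'fx': 322.395, 'fy': 322.395, 'cx': 313.3116, 'cy': 194.1202, 'k1': -0.0232, 'eye': [0.6116, -0.2044, 0.316], 'rotation': [0.0922, -0.0914, 0.7657, -0.6299]}
```

View pics/w3.png

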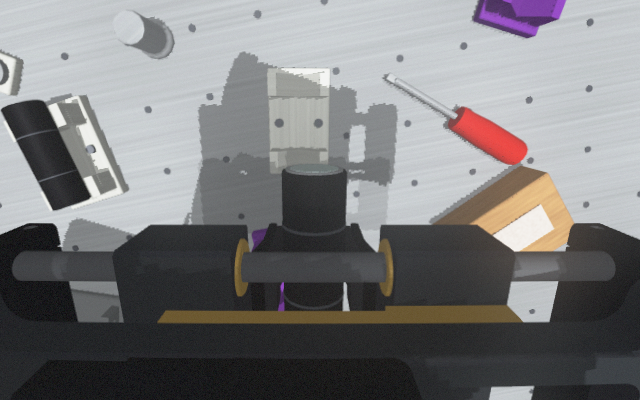

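Wrist view: the empty white block spans about (268,68) to (330,172), and the held barrel's far end is at (314,170). I'll zoom in for edges.

```bash
python3 - <<'E'
import cv2
i=cv2.imread("pics/w3.png")[55:185,240:360]; i=cv2.convertScaleAbs(i,alpha=1.4,beta=-90)
cv2.imwrite("pics/w3c.png",cv2.resize(i,None,fx=4.5,fy=4.5,interpolation=cv2.INTER_CUBIC))
E
```

```text
(no output)
```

View pics/w3c.png

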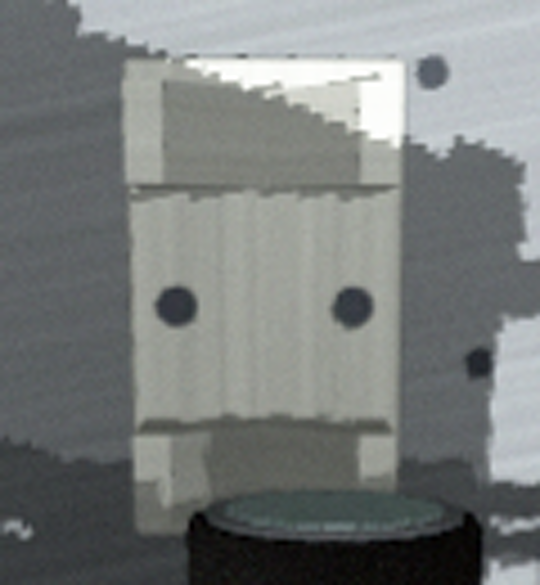

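```bash
cat > blk.py <<'E'
from h import *
from scipy.optimize import least_squares
c=np.load("w3.npy",allow_pickle=True).item()
f=lambda P:(np.float64(P)+.5)/4.5-.5+[240,55]
# feature px (crop), block-frame point (image up = +x, image left = +y)
px=f([[163,184],[359,184],[170,434],[359,434]]); B=np.array([[.023,.018,.0388],[.023,-.018,.0388],[-.023,.018,.0388],[-.023,-.018,.0388]])
hol=f([[264.5,306.5]]); 
sd=f([[131,200],[403,200],[135,420],[397.5,420]])
def W(p,b): return R.from_euler("z",p[2]).apply(b)+[p[0],p[1],0]
def res(p):
    r=(proj(c,W(p,B))-px).ravel(); h=(proj(c,W(p,[[0,0,.012]]))-hol).ravel()
    # sides: y of the back-projected edge points in the block frame
    w=ray(c,sd,.012)-[p[0],p[1],0]; y=R.from_euler("z",-p[2]).apply(w)[:,1]
    return np.r_[r,h,(y-[.028,-.028,.028,-.028])*1100]
s=least_squares(res,[.597,-.196,-.17]); print(s.x.round(4),np.degrees(s.x[2]).round(2),s.fun.round(2))
# held barrel from the same picture: dark mask above row 225
g=c["pixels"].max(2); o=c["pixels"][170:226,270:360].max(2)<65
for v in(185,195,205,212): 
    u=np.flatnonzero(g[v,265:365]<70)+265; print(v,u.min(),u.max())
# prediction: barrel at grasp point of the tool (TCP + 3 mm down)
T=np.array([.5427,-.1957,.1758]); a=np.radians(-100.94+90)
for L in (.045,): 
    P=cyl(T[0],T[1],a,T[2]-.003,L); q=proj(c,P); print("pred far end",q[:24].min(0).round(1),q[:24].max(0).round(1))
    for s_ in(.0449,.03): 
        q=proj(c,cyl(T[0],T[1],a,T[2]-.003,s_)[:24]); print(s_,q.min(0).round(1),q.max(0).round(1))
E
python3 blk.py
```

```text
[ 0.6006 -0.1966 -0.1945] -11.14 [ 0.2  -0.18  0.37  0.01 -0.04  0.16 -0.1   0.17  0.32 -0.16 -1.16  0.24
 -0.61  0.73]
185 282 345
195 282 345
205 282 344
212 283 344
pred far end [281.7 159.7] [348.4 171. ]
0.0449 [281.7 159.9] [348.4 171.2]
0.03 [282.5 189.1] [347.5 206.5]
```

carry_out([
  [[1.5, 0, 0], -0.2, 1],
  [[1.5, 0, 0], 0, 1],
  [[1.5, -0.1, 0], 0, 1],
  [[1.2, -0.1, 0], 0, 1],
  [[0, 0, -1.5], 0, 1],
  [[0, 0, -2], 0, 1],
  [[0, 0, -2], 0, 1],
  [[0, 0, -2], 0, 1],
  [[0, 0, -1], 0, 1],
  [[0, 0, 0], 0, 1],
])

```text
time: 7.25
position: [0.5913, -0.1864, 0.081]
tool_rot: [-0.64, 0.768, -0.0, -0.014]
ft_force: [0.1, 0.6, -1.9]
grip_width: 0.0293
```

```bash
python3 st.py; python3 look.py w4 >/dev/null; python3 - <<'E'
from rig import cams
import cv2
c=cams.camera("side"); i=c["pixels"][190:260,360:450][:,:,::-1]; w=cv2.imread("pics/w4.png")[50:350,170:470]
i=cv2.resize(i,None,fx=5,fy=5,interpolation=cv2.INTER_CUBIC); i=cv2.copyMakeBorder(i,0,600-i.shape[0],0,0,cv2.BORDER_CONSTANT)
cv2.imwrite("pics/m4.png",cv2.hconcat([i[:300],w]))
E
```

```text
[ 0.5913 -0.1864  0.081 ] jaw -100.39 tilt deg: jaw 1.22 pad-y 0.99 ydir [-0.98  0.18  0.02] F [ 0.05  0.61 -1.93] M [-0.03  0.18 -0.02] w 0.0293 t 7.25
```

View pics/m4.png

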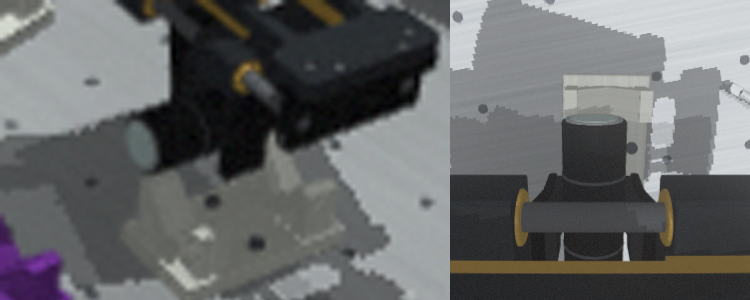

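The side and wrist crops show the barrel held above the block, offset as the pose reading says (wrist crop: barrel end at (595,120), block centre near 608). Correcting by about 1.1 cm in x and −1.1 cm in y.

carry_out([
  [[0.6, -0.6, 0], -0.4, 1],
  [[0.5, -0.5, 0], -0.4, 1],
  [[0, 0, 0], 0, 1],
])

```text
time: 7.65
position: [0.6065, -0.2, 0.0856]
tool_rot: [-0.634, 0.773, -0.005, -0.012]
ft_force: [0.5, 0.8, -1.1]
grip_width: 0.0294
```

```bash
python3 st.py
```

```text
[ 0.6065 -0.2     0.0856] jaw -101.27 tilt deg: jaw 1.38 pad-y 0.45 ydir [-0.98  0.2   0.01] F [ 0.47  0.8  -1.14] M [-0.    0.11  0.04] w 0.0294 t 7.65
```

carry_out([
  [[-0.3, 0.15, -0.8], 0, 1],
  [[-0.1, 0.05, -0.6], 0, 1],
  [[0, 0, 0], 0, 1],
  [[0, 0, 0], 0, 1],
])

```text
time: 8.05
position: [0.6025, -0.1984, 0.0714]
tool_rot: [-0.634, 0.773, -0.005, -0.012]
ft_force: [0.5, 0.5, -0.5]
grip_width: 0.0293
```

```bash
python3 st.py;  python3 look.py w5; python3 - <<'E'
import cv2
i=cv2.imread("pics/w5.png")[105:225,240:380]; i=cv2.convertScaleAbs(i,alpha=1.4,beta=-60)
cv2.imwrite("pics/w5c.png",cv2.resize(i,None,fx=5,fy=5,interpolation=cv2.INTER_CUBIC))
E
```

```text
[ 0.6025 -0.1984  0.0714] jaw -101.3 tilt deg: jaw 1.41 pad-y 0.37 ydir [-0.98  0.2   0.01] F [ 0.55  0.52 -0.49] M [ 0.02  0.13 -0.03] w 0.0293 t 8.05
[ 0.6025 -0.1984  0.0714] jaw 258.7 [-0.634   0.7732 -0.0053 -0.0115] [ 0.55  0.52 -0.49] 0.0293 8.05
{'fx': 322.395, 'fy': 322.395, 'cx': 313.3116, 'cy': 194.1202, 'k1': -0.0232, 'eye': [0.6724, -0.208, 0.2112], 'rotation': [0.0933, -0.0951, 0.7673, -0.6273]}
```

View pics/w5c.png

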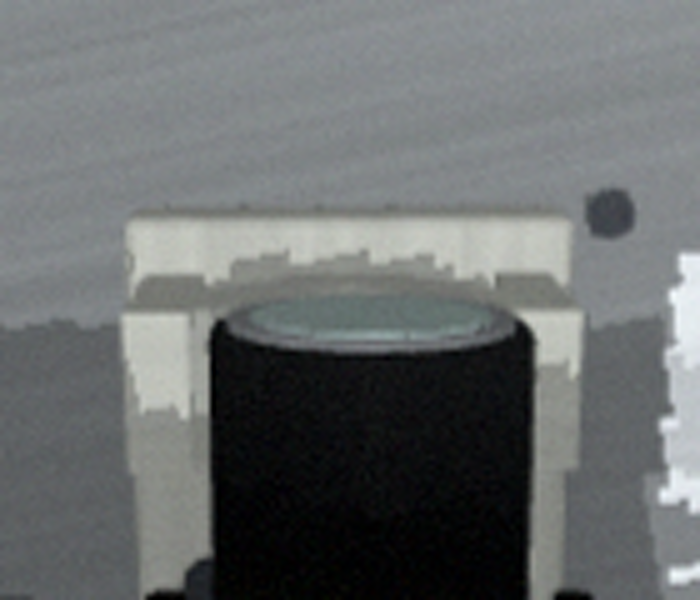

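```bash
python3 - <<'E'
from h import *
c=np.load("w5.npy",allow_pickle=True).item(); f=lambda P:(np.float64(P)+.5)/5-.5+[240,105]
uy=np.array([.193,.981]); ux=np.array([.981,-.193]); T=np.array([.6025,-.1984]); za=.0714-.0036
B=lambda w:np.c_[(w[:,:2]-T)@ux,(w[:,:2]-T)@uy].round(4)
print("saddle top far corners",B(ray(c,f([[122,310],[584,310],[130,468],[577,468]]),.0388)))
print("Vedge L",B(ray(c,f([[191,312],[193,415]]),.0388)))
print("base far corners(z12)",B(ray(c,f([[130,218],[570,218]]),.012)))
print("base sides z12",B(ray(c,f([[139,540],[563,540]]),.012)))
# barrel silhouette
for dx,dy in((0,0),(-.0016,.0007)):
    t=T+dx*ux+dy*uy
    for L in(.045,.035): q=(proj(c,cyl(*t,np.radians(-11.3),za,L)[:24])-[240,105]+.5)*5-.5; print("pred",L,q.min(0).round(),q.max(0).round())
E
```

```text
saddle top far corners [[ 0.039   0.0266]
 [ 0.0387 -0.0234]
 [ 0.0213  0.0265]
 [ 0.0208 -0.0232]]
Vedge L [[0.0387 0.0192]
 [0.0273 0.0194]]
base far corners(z12) [[ 0.0456  0.0287]
 [ 0.0453 -0.0256]]
base sides z12 [[ 0.0039  0.0292]
 [ 0.0033 -0.0259]]
pred 0.045 [211. 274.] [544. 333.]
pred 0.035 [213. 373.] [541. 452.]
pred 0.045 [203. 290.] [536. 352.]
pred 0.035 [206. 388.] [533. 470.]
```

carry_out([
  [[0, 0.1, -0.5], 0.1, 1],
  [[0, 0, -0.5], 0, 1],
  [[0, 0, -0.5], 0, 1],
  [[0, 0, 0], 0, 1],
  [[0, 0, 0], 0, 1],
])

```text
time: 8.6
position: [0.6023, -0.1969, 0.0548]
tool_rot: [-0.635, 0.773, -0.005, -0.012]
ft_force: [0.1, 0.5, -0.8]
grip_width: 0.0292
```

```bash
python3 st.py
```

```text
[ 0.6023 -0.1969  0.0548] jaw -101.17 tilt deg: jaw 1.39 pad-y 0.41 ydir [-0.98  0.19  0.01] F [ 0.08  0.55 -0.81] M [ 0.05  0.12 -0.03] w 0.0292 t 8.6
```

carry_out([
  [[0, -0.03, -0.3], 0, 1],
  [[0, 0, -0.2], 0, 1],
  [[0, 0, -0.1], 0, 1],
  [[0, 0, 0], 0, 1],
])

```text
time: 9.0
position: [0.6026, -0.1974, 0.0485]
tool_rot: [-0.635, 0.773, -0.005, -0.012]
ft_force: [0.4, -0.1, -1.7]
grip_width: 0.0295
```

```bash
python3 st.py
```

```text
[ 0.6026 -0.1974  0.0485] jaw -101.17 tilt deg: jaw 1.4 pad-y 0.38 ydir [-0.98  0.19  0.01] F [ 0.38 -0.1  -1.73] M [-0.    0.15  0.03] w 0.0295 t 9.0
```

carry_out([
  [[0, 0, -0.1], 0, 1],
  [[0, 0, -0.1], 0, 1],
  [[0, 0, 0], 0, 1],
])

```text
time: 9.3
position: [0.6027, -0.1975, 0.0466]
tool_rot: [-0.635, 0.773, -0.005, -0.011]
ft_force: [-0.3, -0.5, -1.3]
grip_width: 0.0292
```

```bash
python3 st.py
```

```text
[ 0.6027 -0.1975  0.0466] jaw -101.18 tilt deg: jaw 1.41 pad-y 0.35 ydir [-0.98  0.19  0.01] F [-0.33 -0.49 -1.31] M [-0.05  0.15 -0.02] w 0.0292 t 9.3
```

carry_out([
  [[0, 0, -0.06], 0, 1],
])

```text
time: 9.4
position: [0.6028, -0.1975, 0.0461]
tool_rot: [-0.635, 0.773, -0.005, -0.011]
ft_force: [-0.3, -0.2, -0.6]
grip_width: 0.029
```

```bash
python3 st.py
```

```text
[ 0.6028 -0.1975  0.0461] jaw -101.17 tilt deg: jaw 1.41 pad-y 0.34 ydir [-0.98  0.19  0.01] F [-0.34 -0.24 -0.64] M [0.06 0.19 0.  ] w 0.029 t 9.4
```

carry_out([
  [[0, 0, -0.06], 0, 1],
])

```text
time: 9.5
position: [0.6029, -0.1974, 0.0458]
tool_rot: [-0.635, 0.773, -0.006, -0.011]
ft_force: [-1.4, 0.2, 2.1]
grip_width: 0.0291
```

```bash
python3 st.py
```

```text
[ 0.6029 -0.1974  0.0458] jaw -101.17 tilt deg: jaw 1.4 pad-y 0.33 ydir [-0.98  0.19  0.01] F [-1.38  0.15  2.14] M [0.05 0.23 0.02] w 0.0291 t 9.5
```

Contact at z≈0.0458, as expected. Pressing in small steps.

carry_out([
  [[0, 0, -0.06], 0, 1],
])

```text
time: 9.6
position: [0.6029, -0.1974, 0.0458]
tool_rot: [-0.635, 0.772, -0.006, -0.011]
ft_force: [-1.8, 0.6, 5.9]
grip_width: 0.0294
```

```bash
python3 st.py
```

```text
[ 0.6029 -0.1974  0.0458] jaw -101.16 tilt deg: jaw 1.41 pad-y 0.33 ydir [-0.98  0.19  0.01] F [-1.81  0.61  5.87] M [0.09 0.44 0.03] w 0.0294 t 9.6
```

carry_out([
  [[0, 0, -0.08], 0, 1],
])

```text
time: 9.7
position: [0.6029, -0.1974, 0.0457]
tool_rot: [-0.635, 0.772, -0.006, -0.011]
ft_force: [-2.7, 0.5, 5.1]
grip_width: 0.0295
```

```bash
python3 st.py
```

```text
[ 0.6029 -0.1974  0.0457] jaw -101.15 tilt deg: jaw 1.42 pad-y 0.32 ydir [-0.98  0.19  0.01] F [-2.71  0.48  5.11] M [0.2  0.44 0.03] w 0.0295 t 9.7
```

carry_out([
  [[-0.03, 0, -0.12], 0, 1],
])

```text
time: 9.8
position: [0.6028, -0.1974, 0.0457]
tool_rot: [-0.635, 0.772, -0.006, -0.011]
ft_force: [-0.9, 2.1, 8.6]
grip_width: 0.0292
```

```bash
python3 st.py
```

```text
[ 0.6028 -0.1974  0.0457] jaw -101.14 tilt deg: jaw 1.44 pad-y 0.28 ydir [-0.98  0.19  0.  ] F [-0.91  2.11  8.59] M [0.23 0.42 0.05] w 0.0292 t 9.8
```

carry_out([
  [[-0.03, 0, -0.12], 0, 1],
])

```text
time: 9.9
position: [0.6028, -0.1974, 0.0457]
tool_rot: [-0.635, 0.772, -0.007, -0.011]
ft_force: [-1.8, 0.9, 7.5]
grip_width: 0.0289
```

```bash
python3 st.py; sleep 0; python3 -c "
from rig import cams
cams.camera('top');cams.camera('top');cams.camera('top');cams.camera('top')"; python3 st.py
```

```text
[ 0.6028 -0.1974  0.0457] jaw -101.13 tilt deg: jaw 1.45 pad-y 0.22 ydir [-0.98  0.19  0.  ] F [-1.83  0.89  7.5 ] M [0.23 0.4  0.05] w 0.0289 t 9.9
[ 0.6028 -0.1974  0.0457] jaw -101.13 tilt deg: jaw 1.45 pad-y 0.22 ydir [-0.98  0.19  0.  ] F [-2.12  0.5   7.61] M [0.19 0.39 0.08] w 0.0293 t 10.1
```

carry_out([
  [[-0.03, 0, -0.15], 0, 1],
])

```text
time: 10.2
position: [0.6028, -0.1975, 0.0456]
tool_rot: [-0.635, 0.772, -0.007, -0.011]
ft_force: [-2.8, 1.6, 9.8]
grip_width: 0.0293
```

```bash
python3 st.py; python3 look.py w6 >/dev/null; python3 - <<'E'
from rig import cams
import cv2
for _ in range(9): c=cams.camera("top")
s=cams.camera("side")
w=cv2.imread("pics/w6.png")[100:300,200:430]
t=c["pixels"][130:260,180:460][:,:,::-1]; i=s["pixels"][140:300,240:470][:,:,::-1]
r=lambda a:cv2.resize(a,(int(a.shape[1]*300/a.shape[0]),300),interpolation=cv2.INTER_CUBIC)
a=cv2.hconcat([r(w),r(i)]); b=cv2.resize(r(t),(a.shape[1],300)); cv2.imwrite("pics/end.png",cv2.vconcat([a,b])); print(a.shape)
E
python3 st.py
```

```text
[ 0.6028 -0.1975  0.0456] jaw -101.12 tilt deg: jaw 1.47 pad-y 0.17 ydir [-0.98  0.19  0.  ] F [-2.79  1.57  9.82] M [ 0.26  0.47 -0.02] w 0.0293 t 10.2
(300, 776, 3)
[ 0.6028 -0.1974  0.0457] jaw -101.11 tilt deg: jaw 1.47 pad-y 0.17 ydir [-0.98  0.19  0.  ] F [-1.81  1.24  8.41] M [0.19 0.45 0.03] w 0.0293 t 10.75
```

View pics/end.png

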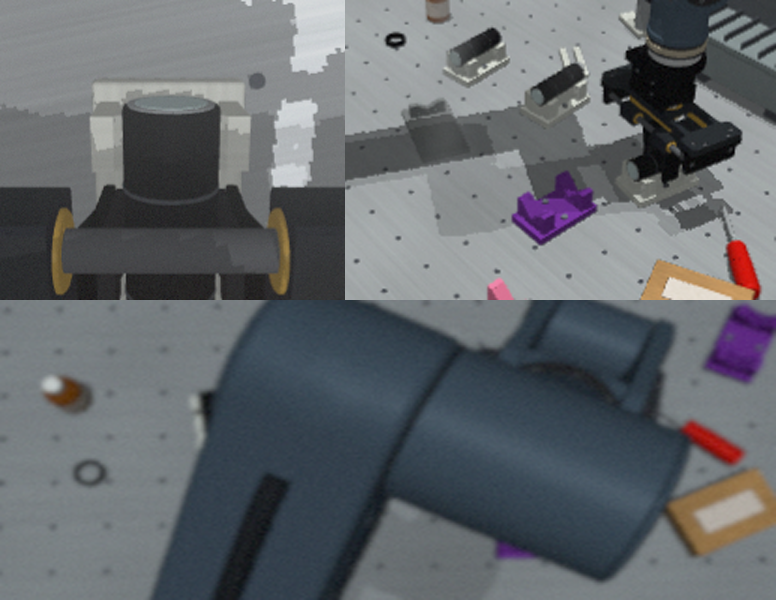

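The end picture shows the barrel centred in the V: barrel columns 123–218 and saddle columns 92–249, both centred on 170.5. The seated barrels and bystanders in view look undisturbed, and the force holds at Fz of about 8.4 N plus barrel weight. Handing in.

```bash
python3 -c "
from rig import robot
print(robot.hand_in())"; python3 st.py
```

```text
the job is handed in; nothing more can be done
None
the job is handed in; nothing more can be done
```

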